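# Reset the overload stop of a dispensary counting scale

## Task

The pan is off the counting scale so that its overload stop can be reset: on the key row press the round power key, then the square units key next to it, then the wide zero key, one at a time, leaving the print key between units and zero alone. Then turn the knurled steel thumbscrew in the pan carrier clockwise until it seats, back it off a quarter turn, and finish with the gripper still holding it there, so that the lock nut can be run down. Leave everything else on the table where it is.

Things in the scene. Friction and masses are not known exactly. Their poses are not given: they have to be found in the camera images.
- scale: counting scale, fixed, pan off: pale grey housing 310 x 280 mm. Origin on the table under the thumbscrew's axis; x to its rear (key row 131 mm before the origin, on the robot's side), y to the left facing the keys, z up. Heights over the table: rims 50 mm, key deck 47, display behind the keys 63, X-shaped pan carrier 58 (boss under the screw 60), its four posts 96 mm, at x -45 and 125, y +-105 mm
- key_power_top (a point): power key: dark grey round key, 20 mm across, at the left end of the row. The point is the centre of its top face, 56 mm above the table when up (9 mm above the deck); it goes straight down. Axes as the scale's
- key_units_top (a point): units key: dark grey square key, 18 mm, second from the left, 46 mm from the power key. The point is the centre of its top face, 56 mm above the table when up (9 mm above the deck); it goes straight down. Axes as the scale's
- key_print_top (a point): print key: dark grey square key, 18 mm, third from the left, 46 mm from the units key: to be left alone. The point is the centre of its top face, 56 mm above the table when up (9 mm above the deck); it goes straight down. Axes as the scale's
- key_zero_top (a point): zero key: dark grey wide bar key, 40 mm along the row by 18 mm, at the right end, 56 mm from the print key's centre to centre. The point is the centre of its top face, 56 mm above the table when up (9 mm above the deck); it goes straight down. Axes as the scale's
- key_power (a joint): how far the power key is pressed, m: 0 up, 0.004 fully down; a spring (1.5 N at first, 5 N fully down) brings it back up. A press counts from 0.003
- key_units (a joint): how far the units key is pressed, m: 0 up, 0.004 fully down; a spring (1.5 N at first, 5 N fully down) brings it back up. A press counts from 0.003
- key_print (a joint): how far the print key is pressed, m: 0 up, 0.004 fully down; a spring (1.5 N at first, 5 N fully down) brings it back up. A press counts from 0.003
- key_zero (a joint): how far the zero key is pressed, m: 0 up, 0.004 fully down; a spring (1.5 N at first, 5 N fully down) brings it back up. A press counts from 0.003
- stop_head (a point): centre of the overload-stop thumbscrew's head: bright steel, knurled, round, 30 mm across, 10 mm high, a dark driver slot across its top, on a neck 18 mm across and 8 mm high. On the vertical axis, 86 mm over the table when seated (1.25 mm higher per turn out); z up, x along the slot. Beside and below the head there is free room down to 60 mm over the table
- thumbscrew: the same thumbscrew with its lock nut and thread, as a whole; origin on the table below its axis, rises with it but does not turn
- stop_screw (a joint): turn of the thumbscrew, rad: 0 = seated, it turns no further; negative = backed off, anticlockwise from above; rises to 0 as it is screwed in, clockwise. Starts 0.8 to 2.2 rad short of its seat, turns against about 0.05 N m of friction and stays where it is left (one turn out at most); once seated, gripping pads slip round the head if turned on
- carton_tall: medicine carton 45 x 30 x 95 mm standing on end beside the scale; bystander, origin under its centre
- wrench: open-ended steel wrench 160 mm long, lying along its x beside the scale, 8 mm high; bystander, origin under its centre
- tape_roll: roll of white tape 60 mm across, 24 mm high, lying in front of the scale; bystander, origin under its centre
- amber_bottle: small amber bottle 46 mm across, 85 mm high; bystander, origin under its centre
- check_weight: steel check weight 32 mm across, 52 mm high, with a knob; bystander, origin under its centre
- carton_flat: medicine carton 115 x 50 x 22 mm, lying flat; bystander, origin under its centre
- pill_jar: white pill jar 52 mm across, 75 mm high; bystander, origin under its centre
- carton_small: medicine carton 70 x 42 x 30 mm, lying flat; bystander, origin under its centre

How it is judged:
By the outcome, as a careful person would: the job done as asked, in the order asked, and still so for the second after the job is handed in, while the arm keeps its last pose, push and grip.
It also fails if it takes over 58 s, if anything falls off the work surface, if the arm or the gripper's body presses on something with over 40 N, if the wrist force passes 120 N, or if a joint passes its speed limit or range.

## Robot

A 6-joint arm with a two-finger parallel gripper is mounted at the origin on the work surface. World frame = base frame: x ahead of the robot, y to its left, z up, the work surface at z = 0. Lengths are in m, angles in rad, forces in N, time in s.
With the tool pointing down it reaches from about 0.35 to 0.775 m from the base axis. Payload 7.3 kg.
Tool frame: the origin (TCP) lies on the mounting face of the last link; the fingertips stand 178 mm ahead of it and the grasp point (between the pads) lies 159 mm ahead of it (robot.tcp_to_tips is the distance from the TCP to the fingertips, in m); z points along the fingers, y is the direction in which the jaws open and shut (so a half turn about z gives the same grasp; the last joint's range is limited). The gripper opens to 92 mm and grips with 3 to 60 N. Pads are 19 mm wide; open, the fingers measure 130 mm over their backs; the gripper's body (75 mm by 190 mm) begins 47 mm behind the grasp point.
Start: joints at [-1.403, 0.342, 1.524, -0, 1.275, -0.146], TCP at [0.162, -0.499, 0.405] pointing down, gripper open.
Joint ranges: [-2.53, 2.53], [-0.77, 2.02], [0.04, 2.7], [-1, 4.14], [0.28, 2.66], [-3.11, 3.11]. Speed limits (rad/s): [2.57, 2.57, 3.14, 3.14, 3.14, 3.14].

## Interface

Orientations are given as [roll, pitch, yaw] about the fixed x, y, z axes, in that order (R = Rz(yaw) Ry(pitch) Rx(roll)).
In Python, from cell import robot, viewer gives the robot as it stands.
- The arm moves only by the shell command python3 -m creep 'ROWS' [OPENING] [FORCE]. ROWS is JSON, a list that holds one entry, the list of rows, each a list of 6 numbers: the shift along the world's x, y, z in mm, then the turn, a rotation vector about the world's x, y, z in degrees. A call has 1 to 5 rows; each row shifts and turns the pose as measured when the row begins; what a row does not reach is not made up. A row lasts 1/12 s, in which the tool goes at most 41.7 mm and 7.16 degrees, less where a joint would pass 70% of its speed; a pose out of reach is approached as far as the arm can. A call with a gripper value outside its range is refused whole. OPENING is the closure, from -1 (fully open) to 1 (shut), set as the call begins (- or left out, the last holds). The fingers move at their own pace and stop on an object; FORCE is the grip in N (left out, the last holds). Time passes only in rows, so rows that do not move let the fingers close. It gives the time, the measured TCP pose, the force and the opening at its end, in the units of the state.
- robot.observe(): the state, without advancing time (a new reading comes with each control period).
- viewer.read_camera(name): name is "side" or "top"; returns the picture (480x640x3 uint8, blue, green, red); there is no depth.
- viewer.camera_model(name): a dict with "fx", "fy", "cx", "cy" (pixels), "k1" (the pictures are not rectified: a ray, as slopes to the right and down, at radius r is drawn at 1 + k1 r^2 times it, then the intrinsics apply), "pose" (4x4, takes a point from camera to world coordinates). Camera axes: x right, y up, looking along -z (the intrinsics and any distortion apply to the point x, -y, -z); pixel columns grow to the right and rows downward; lengths in m; the calibration is good to about 2 mm. A picture is of the moment at which its call begins. camera_model takes no time and is no camera call.
- robot.hand_in(): hands the job in, once; it reports no verdict.
The state is a dict: "time": time; "qpos": joint angles; "qvel": joint speeds; "joint_efforts": joint torques, N m; "tool_pos": TCP position; "tool_rot": TCP orientation; "contact_force": force on the tool from outside, world axes, zero at the start; "torque": the same for the moment, N m; "opening": finger opening in m.
Only numpy, scipy, OpenCV 4.12 (cv2) and the standard library are available. Lean on these libraries where they do the work, as an engineer would, in place of code of your own. Each camera call takes 0.05 s, during which the arm holds its last target. There are 200 camera calls.

## Working session

There is one attempt and no reset: what is moved stays moved. The work goes in short steps, Python scripts to look and compute and a shell command to move; the robot and the scene stay as the last step left them, time stands still between calls to the robot, and variables do not carry over. Pictures are saved under pics/ and viewed, about 8 in all and at most 12, crops included, and the job is handed in when it is done.

```bash
mkdir -p pics; ls; python3 - <<'E'
from cell import robot, viewer
import cv2
s=robot.observe(); print(s)
for n in ("top","side"):
    m=viewer.camera_model(n); print(n,m)
    cv2.imwrite(f"pics/{n}0.png",viewer.read_camera(n))
E
```

```text
pics
{'time': 0.0, 'qpos': array([-1.40300949e+00,  3.42685649e-01,  1.52503585e+00, -4.02734391e-05,
        1.27536620e+00, -1.46028863e-01]), 'qvel': array([-3.02058927e-05, -1.95370734e-03, -2.08710443e-03,  2.38218166e-03,
       -3.92579479e-04,  9.46606382e-04]), 'joint_efforts': array([-1.54998645e-03, -4.31246603e+01, -2.44219869e+01,  7.15665333e-02,
        5.59677801e-02, -1.09340010e-04]), 'tool_pos': array([ 0.16203967, -0.49921657,  0.40405742]), 'tool_rot': array([-3.14010792e+00, -1.79443244e-04,  3.13827326e-01]), 'contact_force': array([-0.80264714,  0.20450303,  0.69731763]), 'torque': array([-0.01545877, -0.0281145 , -0.00853125]), 'opening': 0.09170272921888317}
top {'fx': 466.8758629165584, 'fy': 466.8758629165584, 'cx': 316.2799203776202, 'cy': 244.22990379386206, 'k1': 0.017946738098873264, 'pose': array([[ 0.00813259,  0.9956543 , -0.09277052,  0.44201262],
       [-0.99988132,  0.00931074,  0.01227395, -0.01234686],
       [ 0.01308437,  0.09265969,  0.99561186,  1.18142841],
       [ 0.        ,  0.        ,  0.        ,  1.        ]])}
side {'fx': 462.0719560055306, 'fy': 462.0719560055306, 'cx': 319.3308646110591, 'cy': 238.9056064843699, 'k1': -0.057321346901326245, 'pose': array([[-9.56562144e-01,  2.06915429e-01, -2.05365213e-01,
         3.21378560e-01],
       [-2.91527959e-01, -6.80283769e-01,  6.72477094e-01,
         7.26783934e-01],
       [-5.60734494e-04,  7.03135832e-01,  7.11055333e-01,
         8.61331387e-01],
       [ 0.00000000e+00,  0.00000000e+00,  0.00000000e+00,
         1.00000000e+00]])}
```

View pics/top0.png

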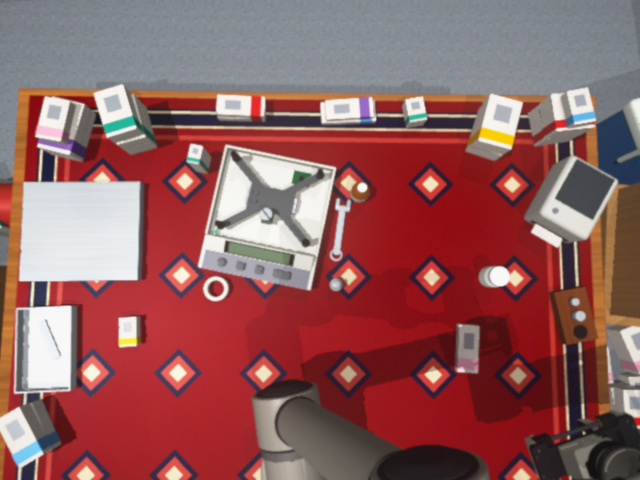

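View pics/side0.png

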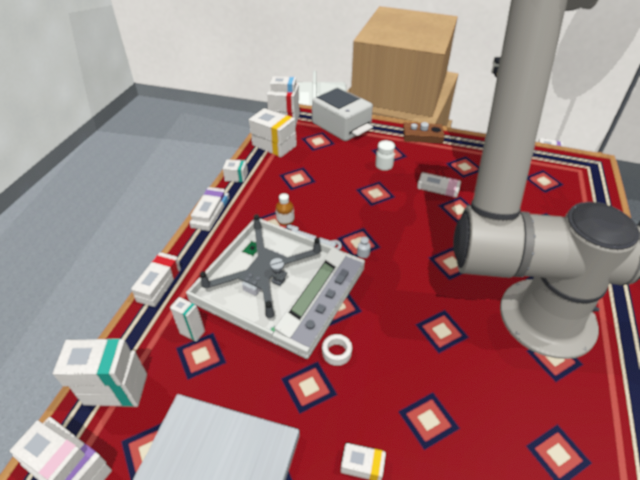

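The top view shows the scale centred near (265,215), its screw near (267,213) and its keys from (222,262) to (283,274). In the side view the screw is near (277,266) and the keys run from (311,323) to (342,276). I'll enlarge both next.

```bash
python3 - <<'E'
import cv2
t=cv2.imread("pics/top0.png")[190:290,195:325]; s=cv2.imread("pics/side0.png")[240:340,240:370]
for n,i in(("t",t),("s",s)): cv2.imwrite(f"pics/{n}1.png",cv2.resize(i,None,fx=6,fy=6,interpolation=cv2.INTER_CUBIC))
E
```

```text
(no output)
```

View pics/t1.png

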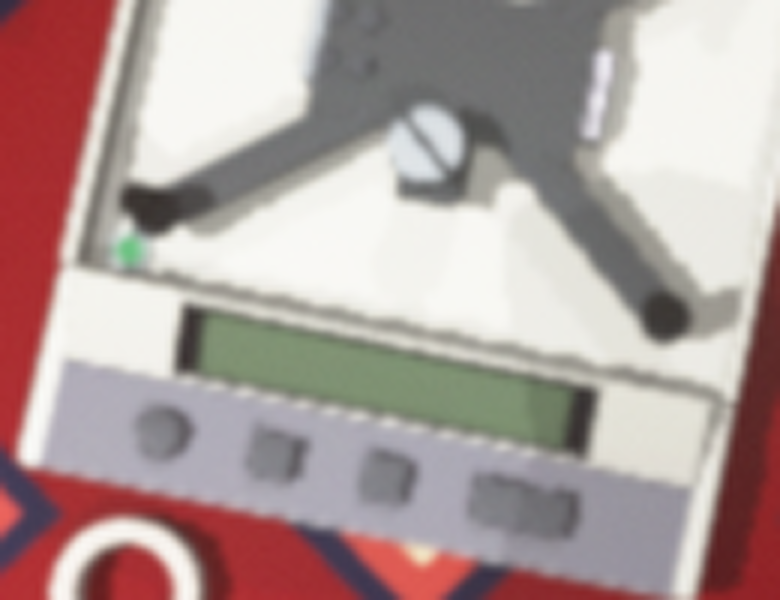

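View pics/s1.png

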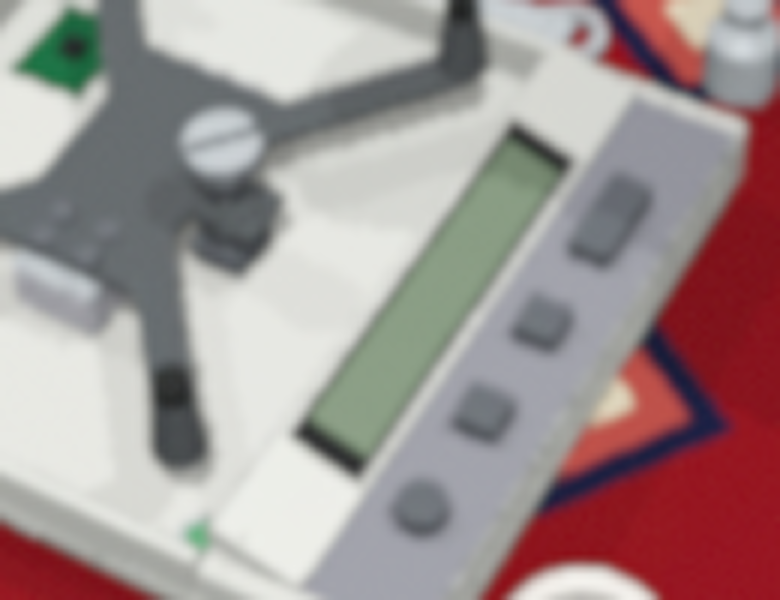

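Crop positions, top: power (160,432), units (272,453), print (383,476), zero (521,503), screw top (427,142). Side: power (419,503), units (485,408), print (543,318), zero (610,214), screw top (221,141). The carton stands left of the scale, the tape in front, and the bottle, wrench and weight on the right.

```bash
cat > h.py <<'E'
import numpy as np
from scipy.optimize import least_squares
from cell import robot, viewer
M={n:viewer.camera_model(n) for n in("top","side")}
def proj(n,P):
    m=M[n]; T=np.linalg.inv(m["pose"]); p=T[:3,:3]@np.asarray(P)+T[:3,3]
    a=np.array([p[0],-p[1]])/-p[2]; a=a*(1+m["k1"]*(a@a))
    return np.array([m["fx"]*a[0]+m["cx"],m["fy"]*a[1]+m["cy"]])
def tri(ut,us):
    f=lambda P:np.r_[proj("top",P)-ut,proj("side",P)-us]
    r=least_squares(f,[.6,.1,.06]); return r.x,r.fun
def px(c,off,k=6): return (np.array(c)+.5)/k-.5+off
E
python3 - <<'E'
from h import *
T=dict(power=(160,432),units=(272,453),printk=(383,476),zero=(521,503),screw=(427,142))
S=dict(power=(419,503),units=(485,408),printk=(543,318),zero=(610,214),screw=(221,141))
loc=dict(power=(-.131,0,.056),units=(-.131,-.046,.056),printk=(-.131,-.092,.056),zero=(-.131,-.148,.056))
A={}
for k in T:
    a,b=px(T[k],(195,190)),px(S[k],(240,240)); A[k]=(a,b)
    X,r=tri(a,b); print(k,X.round(4),r.round(2))
# scale model: x,y,yaw, key row offset y0
def model(p,k):
    x,y,w,y0=p[:4]; c,s=np.cos(w),np.sin(w)
    l=np.array([0,0,p[4]]) if k=="screw" else np.array(loc[k])+[0,y0,0]
    return np.array([x+c*l[0]-s*l[1],y+s*l[0]+c*l[1],l[2]])
f=lambda p:np.concatenate([np.r_[proj("top",model(p,k))-A[k][0],proj("side",model(p,k))-A[k][1]] for k in A])
r=least_squares(f,[.55,.1,-.2,.07,.091]); print(r.x, r.fun.round(2).reshape(-1,4))
for k in A: print(k,model(r.x,k).round(4))
E
```

```text
power [0.5032 0.2032 0.0493] [ 0.    0.01 -0.01 -0.  ]
units [0.4939 0.1577 0.0495] [ 0.09  0.51 -0.46 -0.06]
printk [0.4851 0.1129 0.0502] [ 0.08  0.47 -0.44 -0.05]
zero [0.4746 0.0572 0.0501] [ 0.09  0.51 -0.49 -0.05]
screw [0.616  0.0943 0.0855] [ 0.06  0.28 -0.27 -0.04]
[ 0.61462007  0.09502118 -0.19034409  0.08618365  0.08713749] [[-1.04  0.22  0.16 -1.26]
 [-0.95  0.5  -0.54 -1.27]
 [-0.7   0.44 -0.48 -1.25]
 [-0.87  0.55 -0.5  -1.08]
 [-0.34  0.76  0.15 -0.14]]
power [0.5023 0.2044 0.056 ]
units [0.4936 0.1593 0.056 ]
printk [0.4849 0.1141 0.056 ]
zero [0.4743 0.0591 0.056 ]
screw [0.6146 0.095  0.0871]
```

```bash

python3 -m creep '[[[15,32,0,0,0,7],[15,32,0,0,0,7],[15,32,0,0,0,7],[15,32,0,0,0,7],[15,32,0,0,0,7]]]' 1 20
python3 -m creep '[[[15,32,0,0,0,7],[15,32,0,0,0,7],[15,32,0,0,0,7],[15,32,0,0,0,7],[15,32,0,0,0,7]]]'
python3 -m creep '[[[15,32,0,0,0,7],[15,32,0,0,0,7],[15,32,0,0,0,7],[15,32,0,0,0,7],[15,32,0,0,0,7]]]'
python3 -m creep '[[[15,32,0,0,0,7],[15,32,0,0,0,7],[15,32,0,0,0,7],[15,32,0,0,0,7],[15,32,0,0,0,7]]]'
```

```text
time: 0.52
tool_pos: [0.2358, -0.3383, 0.4007]
tool_rot: [-3.138, -0.001, 0.935]
contact_force: [0.6, -0.0, -0.1]
opening: 0.0627
time: 0.93
tool_pos: [0.3116, -0.1696, 0.3997]
tool_rot: [-3.136, -0.002, 1.56]
contact_force: [1.0, -0.1, 0.3]
opening: 0.0296
time: 1.35
tool_pos: [0.3872, -0.0003, 0.3995]
tool_rot: [-3.137, -0.002, 2.186]
contact_force: [0.1, -0.9, -1.5]
opening: 0.0009
time: 1.77
tool_pos: [0.4631, 0.1699, 0.3986]
tool_rot: [-3.135, -0.003, 2.811]
contact_force: [1.1, -1.0, 0.2]
opening: 0.0007
```

```bash

python3 -m creep '[[[10,9,-25,0,0,2],[10,9,-25,0,0,2],[10,9,-25,0,0,2],[8,6,-25,0,0,2],[0,0,-25,0,0,0]]]'
python3 -m creep '[[[0,0,0,0,0,0]]]'
cat >> h.py <<'E'
from scipy.spatial.transform import Rotation as R
def tips(d=.178):
    s=robot.observe(); return s["tool_pos"]+R.from_euler("xyz",s["tool_rot"]).apply([0,0,d])
E
python3 - <<'E'
from h import *; import cv2
print(tips(),robot.observe()["tool_rot"],robot.observe()["qpos"])
t=viewer.read_camera("top")[190:290,195:325]; s=viewer.read_camera("side")[220:345,240:370]
a=cv2.resize(t,None,fx=4.5,fy=4.5,interpolation=cv2.INTER_CUBIC);b=cv2.resize(s,None,fx=4.5,fy=4.5,interpolation=cv2.INTER_CUBIC)
cv2.imwrite("pics/s2.png",b)
P=tips();print("tips px side crop", (proj("side",P)-[240,220])*4.5)
E
```

```text
time: 2.18
tool_pos: [0.5049, 0.2129, 0.2727]
tool_rot: [3.14, 0.009, 2.975]
contact_force: [-0.7, 0.2, 0.5]
opening: 0.0005
time: 2.27
tool_pos: [0.5035, 0.2128, 0.2676]
tool_rot: [-3.139, -0.0, 2.975]
contact_force: [-1.8, -1.0, -0.6]
opening: 0.0007
[0.50337542 0.2123943  0.0895801 ] [-3.13919187e+00 -2.43616750e-04  2.97539195e+00] [ 0.26020499  0.5267995   1.64432137 -0.00252478  0.97168804 -1.14296593]
tips px side crop [298.566267   423.96693494]
```

View pics/s2.png

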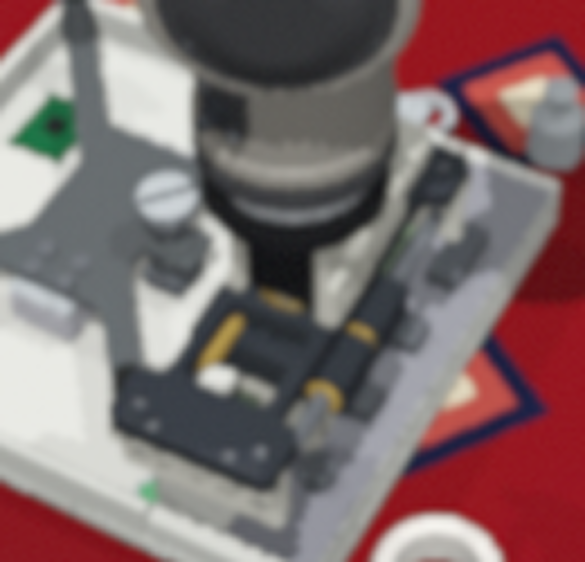

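The side view shows the shut jaws over the power end of the row, with the tips near (315,425) and the power key at (317,468). The tips are about 8 mm too far left in y. I'll correct that and go down.

```bash

python3 -m creep '[[[-1,-8,-10,0,0,-1.4],[0,0,-10,0,0,0],[0,0,-4,0,0,0],[0,0,0,0,0,0]]]'
python3 -c "from h import *;print(tips())"
python3 -m creep '[[[0,0,-3,0,0,0],[0,0,0,0,0,0]]]'
python3 -c "from h import *;print(tips())"
python3 -m creep '[[[0,0,-3,0,0,0],[0,0,0,0,0,0]]]'
python3 -c "from h import *;print(tips())"
```

```text
time: 2.7
tool_pos: [0.5053, 0.2047, 0.2536]
tool_rot: [3.137, 0.015, 2.949]
contact_force: [0.1, 0.3, 0.1]
opening: 0.0005
[0.50820226 0.20505025 0.07564933]
time: 2.87
tool_pos: [0.5058, 0.2049, 0.2523]
tool_rot: [3.135, 0.018, 2.949]
contact_force: [-0.5, -0.3, 0.2]
opening: 0.0004
[0.50920107 0.20540586 0.07434673]
time: 3.03
tool_pos: [0.5061, 0.2052, 0.2502]
tool_rot: [3.134, 0.02, 2.949]
contact_force: [0.7, -0.2, 0.5]
opening: 0.0008
[0.50982719 0.20579155 0.07225248]
```

```bash
cat >> h.py <<'E'
def go(x,y,z,yaw,d=.178):
    """print shift (mm) and turn (deg) that bring point d ahead of TCP to x,y,z, upright"""
    s=robot.observe(); Rm=R.from_euler("xyz",s["tool_rot"]); Rd=R.from_euler("xyz",[np.pi,0,yaw])
    sh=(np.array([x,y,z])+[0,0,d]-s["tool_pos"])*1e3
    print("t",round(s["time"],2),"tip",(tips(d)*1e3).round(1),"SHIFT",sh.round(1),"TURN",np.degrees((Rd*Rm.inv()).as_rotvec()).round(2),"F",s["contact_force"].round(1),"M",s["torque"].round(2),"q6",s["qpos"][5].round(3))
E
python3 -c "
from h import *
go(.5023,.2044,.060,2.951); print(robot.observe()['qpos'])"
```

```text
t 3.03 tip [509.8 205.8  72.3] SHIFT [ -3.8  -0.8 -12.2] TURN [-0.19  1.21  0.09] F [ 0.7 -0.2  0.5] M [ 0.1  -0.09  0.01] q6 -1.132
[ 0.24533148  0.54509779  1.67108511 -0.0023854   0.9040373  -1.13190792]
```

```bash
python3 -m creep '[[[-3.8,-0.8,-8,-0.2,1.2,0]]]'
python3 -c "
from h import *
go(.5023,.2044,.060,2.951)"
python3 -m creep '[[[0,0,0,0,0,0]]]'
python3 -c "
from h import *
go(.5023,.2044,.060,2.951)"
```

```text
time: 3.12
tool_pos: [0.503, 0.2047, 0.2435]
tool_rot: [3.14, 0.004, 2.95]
contact_force: [0.6, 0.3, 0.3]
opening: 0.0005
t 3.12 tip [503.7 204.8  65.5] SHIFT [-0.7 -0.3 -5.5] TURN [-0.05  0.23  0.08] F [0.6 0.3 0.3] M [ 0.07 -0.2  -0.05] q6 -1.133
time: 3.2
tool_pos: [0.502, 0.2045, 0.242]
tool_rot: [-3.141, -0.001, 2.95]
contact_force: [-1.6, 0.3, 0.5]
opening: 0.0003
t 3.2 tip [501.8 204.5  64. ] SHIFT [ 0.3 -0.1 -4. ] TURN [ 0.01 -0.04  0.07] F [-1.6  0.3  0.5] M [ 0.11 -0.12 -0.06] q6 -1.134
```

```bash
g(){ python3 -c "
from h import *
go(.5023,.2044,.052,2.951)"; }
python3 -m creep '[[[0,0,-6,0,0,0]]]' >/dev/null; g
python3 -m creep '[[[0,0,-3,0,0,0]]]'>/dev/null; g
python3 -m creep '[[[0,0,-2,0,0,0]]]'>/dev/null; g
```

```text
t 3.28 tip [502.5 204.7  58.6] SHIFT [-0.  -0.2 -6.6] TURN [-0.02  0.05  0.07] F [ 0.1 -0.3  0.9] M [ 0.08 -0.19  0.01] q6 -1.134
t 3.37 tip [501.9 204.5  54.6] SHIFT [ 0.3 -0.2 -2.6] TURN [ 0.01 -0.03  0.06] F [-2.7  0.1  2.1] M [-0.05  0.16  0.01] q6 -1.134
t 3.45 tip [501.9 204.6  52.3] SHIFT [ 0.3 -0.2 -0.3] TURN [ 0.01 -0.03  0.05] F [ 0.7 -0.4  5.5] M [ 0.07 -0.11 -0.03] q6 -1.134
```

```bash
g(){ python3 -c "
from h import *
go(.4936,.1593,$1,2.951)"; }
python3 -m creep '[[[0,0,-1,0,0,0]]]'>/dev/null; g .052
python3 -m creep '[[[0,0,8,0,0,0],[0,0,6,0,0,0],[-4,-20,0,0,0,0],[-4,-20,0,0,0,0]]]'>/dev/null; g .062
```

```text
t 3.53 tip [502.  204.6  52. ] SHIFT [ -8.5 -45.3   0. ] TURN [ 0.01 -0.02  0.05] F [-5.8 -1.3 20. ] M [-0.22  0.83 -0.01] q6 -1.134
t 3.87 tip [495.3 166.7  67.1] SHIFT [-1.2 -7.2 -5.1] TURN [-0.08  0.18 -0.17] F [ 0.2  0.4 -0.4] M [ 0.08 -0.15  0.01] q6 -1.206
```

```bash
g(){ python3 -c "
from h import *
go(.4936,.1593,$1,2.951)"; }
python3 -m creep '[[[-1.2,-6,-3,-0.1,0.2,0],[0,0,-3,0,0,0]]]'>/dev/null; g .052
python3 -m creep '[[[0,0,-3,0,0,0]]]'>/dev/null; g .052
```

```text
t 4.03 tip [493.2 158.   61.5] SHIFT [ 0.4  1.1 -9.5] TURN [ 0.05 -0.01 -0.04] F [-0.3  0.7 -0.1] M [ 0.09 -0.18 -0.03] q6 -1.218
t 4.12 tip [493.4 158.1  58.3] SHIFT [ 0.2  1.1 -6.3] TURN [0.04 0.01 0.01] F [ 0.3  1.1 -0. ] M [ 0.09 -0.1  -0.02] q6 -1.217
```

```bash
g(){ python3 -c "
from h import *
go($2,$3,$1,2.951)"; }
python3 -m creep '[[[0,0.5,-3,0,0,0]]]'>/dev/null; g .052 .4936 .1593
python3 -m creep '[[[0,0,-2.5,0,0,0]]]'>/dev/null; g .052 .4936 .1593
python3 -m creep '[[[0,0,-1,0,0,0]]]'>/dev/null; g .052 .4936 .1593
python3 -m creep '[[[0,0,8,0,0,0],[0,0,8,0,0,0],[0,0,3,0,0,0]]]'>/dev/null
python3 -m creep '[[[-5,-25,0,0,0,0],[-5,-25,0,0,0,0],[-5,-25,0,0,0,0],[-3,-16,0,0,0,0],[0,0,0,0,0,0]]]'>/dev/null; g .052 .4743 .0591
```

```text
t 4.2 tip [493.5 158.8  55. ] SHIFT [ 0.1  0.4 -3. ] TURN [0.04 0.   0.03] F [-1.2 -2.3  3.5] M [-0.22 -0.06 -0.02] q6 -1.215
t 4.28 tip [493.6 159.1  52.1] SHIFT [-0.1 -0.  -0.1] TURN [ 0.06 -0.    0.  ] F [-1.5 -3.6 10.3] M [-0.51  0.03  0.02] q6 -1.215
t 4.37 tip [493.7 159.2  51.8] SHIFT [-0.2 -0.2  0.2] TURN [ 0.12 -0.01 -0.06] F [-6.8 -6.6 23.8] M [-1.07  1.08 -0.03] q6 -1.214
t 5.03 tip [476.2  70.2  71.6] SHIFT [ -1.4 -11.2 -19.6] TURN [ 0.01  0.16 -0.5 ] F [ 0.4  0.5 -0.5] M [ 0.14 -0.13  0.  ] q6 -1.402
```

```bash
g(){ python3 -c "
from h import *
go($2,$3,$1,2.951)"; }
python3 -m creep '[[[-1.4,-10,-4,0,0.1,-0.5],[0,-1,-5,0,0,0],[0,0,-2,0,0,0]]]'>/dev/null; g .052 .4743 .0591
python3 -m creep '[[[0,0,0,0,0,0]]]'>/dev/null; g .052 .4743 .0591
```

```text
t 5.28 tip [475.2  59.3  60.1] SHIFT [-0.4 -0.1 -8.1] TURN [-0.03  0.15  0.1 ] F [ 0.1  1.4 -0.6] M [ 0.08 -0.14 -0.01] q6 -1.416
t 5.37 tip [474.9  59.7  59.4] SHIFT [-0.4 -0.5 -7.4] TURN [-0.04  0.08  0.09] F [-0.8  0.4  0.1] M [ 0.08 -0.17  0.06] q6 -1.415
```

```bash
g(){ python3 -c "
from h import *
go($2,$3,$1,2.951)"; }
python3 -m creep '[[[0,0,-4,0,0,0]]]'>/dev/null; g .052 .4743 .0591
python3 -m creep '[[[0,0,-3,0,0,0]]]'>/dev/null; g .052 .4743 .0591
python3 -m creep '[[[0,0,-1,0,0,0]]]'>/dev/null; g .052 .4743 .0591
python3 -m creep '[[[0,0,10,0,0,0],[0,0,15,0,0,0],[0,0,20,0,0,0],[0,0,15,0,0,0]]]' -0.3 >/dev/null
python3 -m creep '[[[28,7,4,0,0,0],[28,7,0,0,0,0],[28,7,0,0,0,0],[28,7,0,0,0,0],[20,6,0,0,0,0]]]'>/dev/null; g .115 .6146 .0950
```

```text
t 5.45 tip [475.4  60.3  55.4] SHIFT [-0.7 -1.  -3.4] TURN [-0.05  0.13  0.05] F [-0.  -0.2  2.7] M [-0.17 -0.17  0.  ] q6 -1.415
t 5.53 tip [475.5  60.5  52.1] SHIFT [-0.8 -1.4 -0.1] TURN [-0.02  0.13 -0.01] F [-1.9 -3.5 10.6] M [-0.57  0.18 -0.02] q6 -1.415
t 5.62 tip [475.6  60.6  51.8] SHIFT [-0.8 -1.5  0.2] TURN [ 0.03  0.14 -0.08] F [-7.  -5.6 25.7] M [-0.74  1.21  0.01] q6 -1.414
t 6.37 tip [607.5  99.9 117.8] SHIFT [ 6.6 -4.8 -2.8] TURN [-0.04 -0.14 -0.33] F [-0.1 -0.7 -0.6] M [ 0.05 -0.15 -0.02] q6 -1.348
```

```bash
python3 - <<'E'
from h import *; import cv2
a,b=px((427,142),(195,190)),px((221,141),(240,240))
r=least_squares(lambda p:np.r_[proj("top",[*p,.0913])-a,proj("side",[*p,.0913])-b],[.6,.1]);print(r.x,r.fun)
E
python3 -m creep '[[[6.6,-4.8,-8,0,0,-0.3],[0,0,-10,0,0,0],[0,0,0,0,0,0]]]'
python3 - <<'E'
from h import *; import cv2
go(.6146,.095,.068,2.951)
t=viewer.read_camera("top")[160:260,210:340]; s=viewer.read_camera("side")[220:320,215:345]
cv2.imwrite("pics/s3.png",cv2.resize(s,None,fx=6,fy=6,interpolation=cv2.INTER_CUBIC))
g=[(proj("side",tips()+[0,dy,0])-[215,220])*6 for dy in(-.03,0,.03)];print(g)
print((proj("side",[.6146,.095,.0913])-[215,220])*6)
E
```

```text
[0.61478153 0.09575572] [-0.81744765  0.40724862 -0.15391148 -1.15975186]
time: 6.62
tool_pos: [0.6171, 0.0969, 0.2743]
tool_rot: [3.141, -0.002, 2.954]
contact_force: [-1.4, -0.4, -0.2]
opening: 0.0596
t 6.62 tip [616.8  97.2  96.3] SHIFT [ -2.5  -1.9 -28.3] TURN [-0.07 -0.09 -0.18] F [-1.4 -0.4 -0.2] M [ 0.11 -0.06 -0.06] q6 -1.351
[array([387.83276915, 183.92337124]), array([359.60585641, 240.35293204]), array([330.27781015, 299.0094767 ])]
[368.74955835 250.20086091]
```

View pics/s3.png

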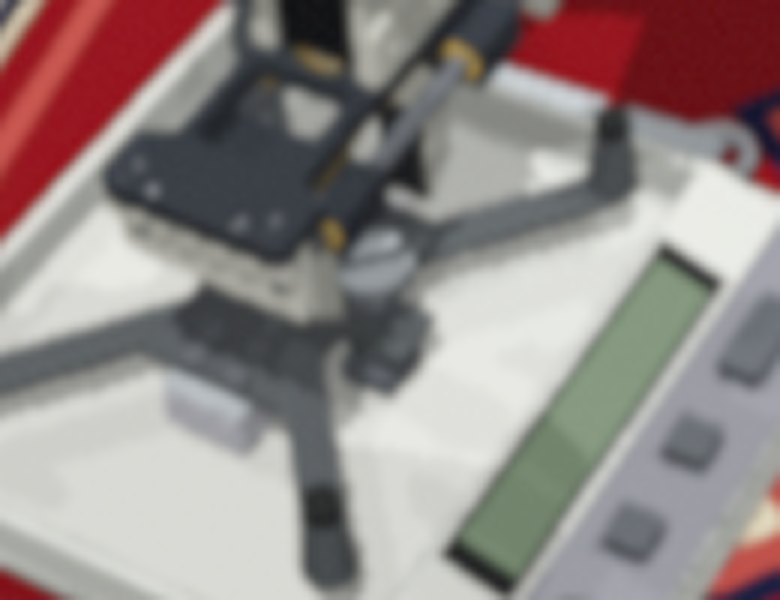

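The side view shows the head at about (375,260) between the open fingers, with the left finger's edge near (340,290). I'll align and lower the grasp point to head height.

```bash
g(){ python3 -c "
from h import *
go(.6148,.0955,.067,2.951)"; }
python3 -m creep '[[[-2.2,-1.6,-8,0,0,0],[0,0,-8,0,0,0],[0,0,-8,0,0,0]]]' >/dev/null; g
python3 -m creep '[[[0,0,0,0,0,0]]]' >/dev/null; g
```

```text
t 6.97 tip [613.7  94.8  74.9] SHIFT [ 1.6  0.9 -7.9] TURN [-0.07  0.16 -0.14] F [ 0.2  0.3 -0.4] M [ 0.12 -0.16  0.05] q6 -1.354
t 7.05 tip [612.1  94.6  73. ] SHIFT [ 2.6  1.1 -6. ] TURN [-0.06 -0.03 -0.13] F [-0.8  0.2  1.2] M [ 0.07 -0.14 -0.01] q6 -1.354
```

Close slowly and gently, watching the side force for how well it is centred.

```bash
g(){ python3 -c "
from h import *
go(.6148,.0955,.067,2.951)
print(robot.observe()['opening'])"; }
python3 -m creep '[[[2.6,1,-5,0,0,0],[0,0,0,0,0,0]]]' >/dev/null; g
python3 -m creep '[[[0,0,0,0,0,0],[0,0,0,0,0,0]]]' 0.9 5 >/dev/null; g
python3 -m creep '[[[0,0,0,0,0,0],[0,0,0,0,0,0]]]'  >/dev/null; g
python3 -m creep '[[[0,0,0,0,0,0],[0,0,0,0,0,0]]]'  >/dev/null; g
```

```text
t 7.22 tip [614.2  95.5  67.2] SHIFT [ 0.3  0.2 -0.2] TURN [-0.06 -0.08 -0.11] F [-0.9 -0.3 -0.6] M [ 0.03 -0.09 -0.03] q6 -1.352
0.05971670537434378
t 7.38 tip [614.5  95.5  67.1] SHIFT [ 0.1  0.2 -0.1] TURN [-0.06 -0.07 -0.11] F [-0.5  0.4  0.5] M [ 0.06 -0.11  0.01] q6 -1.352
0.05070156076285276
t 7.55 tip [614.8  95.6  67.5] SHIFT [-0.1  0.1 -0.5] TURN [-0.06 -0.02 -0.12] F [0.3 0.6 0.2] M [ 0.06 -0.15 -0.01] q6 -1.352
0.03804689347785022
t 7.72 tip [615.2  96.8  67.9] SHIFT [-0.3 -0.7 -0.9] TURN [-0.18  0.05 -0.11] F [ 0.5  3.9 -1.7] M [ 0.52 -0.28 -0.01] q6 -1.352
0.029636094151568534
```

```bash
g(){ python3 -c "
from h import *
go(.6148,.0955,.067,2.951)
print(robot.observe()['opening'])"; }
python3 -m creep '[[[0,0.5,-0.5,0,0,0],[0,0,0,0,0,0]]]' >/dev/null; g
python3 -m creep '[[[0,0,0,0,0,0],[0,0,0,0,0,0]]]' >/dev/null; g
```

```text
t 7.88 tip [615.4  97.4  67.8] SHIFT [-0.3 -1.4 -0.8] TURN [-0.15  0.08 -0.14] F [ 0.1  0.5 -1.3] M [-0.01 -0.08 -0.04] q6 -1.352
0.02977986533503568
t 8.05 tip [615.3  97.3  67.7] SHIFT [-0.3 -1.3 -0.7] TURN [-0.13  0.08 -0.15] F [ 0.5  1.5 -1.4] M [ 0.21 -0.23 -0.05] q6 -1.352
0.029819512940574104
```

```bash
g(){ python3 -c "
from h import *
go(.6153,.0974,.067,2.951)
print(robot.observe()['opening'],robot.observe()['tool_rot'][2])"; }
python3 -m creep '[[[0,0,0,0,0,0],[0,0,0,0,0,0]]]' 0.9 15 >/dev/null; g
python3 -m creep '[[[0,0,0,0,0,-4],[0,0,0,0,0,-4],[0,0,0,0,0,-4]]]' >/dev/null; g
python3 -m creep '[[[0,0,0,0,0,-5],[0,0,0,0,0,-5],[0,0,0,0,0,-5]]]' >/dev/null; g
```

```text
t 8.22 tip [615.3  97.2  67.7] SHIFT [ 0.2  0.6 -0.7] TURN [-0.14  0.08 -0.14] F [ 1.1  0.7 -0. ] M [ 0.18 -0.17  0.  ] q6 -1.351
0.02922215479130312 2.953373207503261
t 8.47 tip [615.2  97.   67.7] SHIFT [ 0.3  0.7 -0.7] TURN [-0.11  0.07 12.2 ] F [-1.2  0.7 -0. ] M [ 0.14 -0.12  0.04] q6 -1.136
0.029378157460338165 2.73808831112973
t 8.72 tip [615.   96.6  67.6] SHIFT [ 0.5  1.  -0.6] TURN [-0.07  0.04 27.89] F [-1.   0.3 -0.2] M [ 0.06 -0.11  0.05] q6 -0.862
0.029266232875296005 2.4642226803793097
```

```bash
g(){ python3 -c "
from h import *
go(.6153,.0974,.067,2.951)"; }
python3 -m creep '[[[0,0,0,0,0,-5],[0,0,0,0,0,-5]]]' >/dev/null; g
python3 -m creep '[[[0,0,0,0,0,-5],[0,0,0,0,0,-4]]]' >/dev/null; g
python3 -m creep '[[[0,0,0,0,0,-4],[0,0,0,0,0,-4]]]' >/dev/null; g
python3 -m creep '[[[0,0,0,0,0,-4],[0,0,0,0,0,-4]]]' >/dev/null; g
```

```text
t 8.88 tip [614.8  96.4  67.6] SHIFT [ 0.6  1.1 -0.6] TURN [-4.000e-02  2.000e-02  3.839e+01] F [-0.2 -0.1 -0.2] M [ 0.07 -0.06  0.03] q6 -0.678
t 9.05 tip [614.6  96.2  67.6] SHIFT [ 0.7  1.2 -0.6] TURN [-1.000e-02 -0.000e+00  4.791e+01] F [-0.1  1.6  0.8] M [ 0.09 -0.1  -0.02] q6 -0.512
t 9.22 tip [614.5  95.9  67.6] SHIFT [ 0.8  1.4 -0.6] TURN [ 3.000e-02 -0.000e+00  5.628e+01] F [ 0.2 -0.4  0.6] M [-0.01 -0.07  0.31] q6 -0.366
t 9.38 tip [614.4  95.3  67.7] SHIFT [ 0.8  1.8 -0.7] TURN [1.000e-01 3.000e-02 6.461e+01] F [-0.4 -0.3 -0.7] M [-0.05 -0.04  0.31] q6 -0.22
```

Mz went from 0.03 to a steady 0.31 Nm, so the screw is seated and the pads are slipping. I'll unwind in small turns to find where the head starts to follow.

```bash
g(){ python3 -c "
from h import *
go(.6153,.0974,.067,2.951)"; }
python3 -m creep '[[[0,0,0,0,0,0]]]' >/dev/null; g
python3 -m creep '[[[0,0,0,0,0,1]]]' >/dev/null; g
python3 -m creep '[[[0,0,0,0,0,1]]]' >/dev/null; g
python3 -m creep '[[[0,0,0,0,0,1]]]' >/dev/null; g
python3 -m creep '[[[0,0,0,0,0,1]]]' >/dev/null; g
```

```text
t 9.47 tip [614.4  95.   67.7] SHIFT [ 0.8  2.  -0.7] TURN [1.200e-01 4.000e-02 6.474e+01] F [-0.7  0.4 -0.3] M [ 0.12 -0.15  0.16] q6 -0.218
t 9.55 tip [614.4  95.   67.7] SHIFT [ 0.8  2.1 -0.7] TURN [1.200e-01 4.000e-02 6.362e+01] F [ 0.5  0.2 -0.5] M [ 0.16 -0.15 -0.04] q6 -0.237
t 9.63 tip [614.5  95.   67.7] SHIFT [ 0.8  2.1 -0.7] TURN [1.000e-01 4.000e-02 6.243e+01] F [ 0.9  0.7 -0.7] M [ 0.17 -0.15 -0.07] q6 -0.258
t 9.72 tip [614.5  95.   67.7] SHIFT [ 0.8  2.1 -0.7] TURN [9.000e-02 4.000e-02 6.125e+01] F [-0.1  0.8 -0.2] M [ 0.11 -0.14 -0.09] q6 -0.279
t 9.8 tip [614.5  95.1  67.7] SHIFT [ 0.7  2.  -0.7] TURN [8.000e-02 4.000e-02 6.008e+01] F [0.3 0.9 0.1] M [ 0.1  -0.17 -0.1 ] q6 -0.3
```

```bash
g(){ python3 -c "
from h import *
go(.6153,.0974,.067,2.951)"; }
python3 -m creep '[[[0,0.3,0,0,0,4],[0,0.3,0,0,0,4],[0,0.3,0,0,0,4],[0,0.3,0,0,0,4]]]' >/dev/null; g
python3 -m creep '[[[0,0.3,0,0,0,4],[0,0.3,0,0,0,4],[0,0.3,0,0,0,4],[0,0.3,0,0,0,4]]]' >/dev/null; g
```

```text
t 10.13 tip [615.2  95.6  67.8] SHIFT [ 0.4  1.4 -0.8] TURN [ 0.09  0.13 43.02] F [ 0.5 -0.6 -1.2] M [-0.03 -0.24 -0.03] q6 -0.596
t 10.47 tip [615.9  96.1  67.8] SHIFT [ 0.   0.9 -0.8] TURN [ 0.1   0.21 25.78] F [ 0.7  0.5 -0.4] M [ 0.04 -0.21 -0.04] q6 -0.896
```

```bash
g(){ python3 -c "
from h import *
go(.6153,.0974,.067,2.951)"; }
python3 -m creep '[[[0,0,0,0,0,4],[0,0,0,0,0,4],[0,0,0,0,0,4],[0,0,0,0,0,4]]]' >/dev/null; g
python3 -m creep '[[[0,0,0,0,0,4],[0,0,0,0,0,4],[0,0,0,0,0,4]]]' >/dev/null; g
```

```text
t 10.8 tip [616.3  96.7  67.9] SHIFT [-0.2  0.6 -0.9] TURN [0.01 0.25 8.54] F [ 1.6  0.8 -0.9] M [ 0.23 -0.21 -0.03] q6 -1.198
t 11.05 tip [616.4  97.3  67.9] SHIFT [-0.3  0.3 -0.9] TURN [-0.06  0.27 -4.4 ] F [-0.2  1.9 -0.9] M [ 0.28 -0.18 -0.12] q6 -1.424
```

```bash
g(){ python3 -c "
from h import *
go(.6153,.0974,.067,2.951)"; }
python3 -m creep '[[[0,0,0,0,0,4],[0,0,0,0,0,4],[0,0,0,0,0,4],[0,0,0,0,0,4]]]' >/dev/null; g
python3 -m creep '[[[0,0,0,0,0,2.5],[0,0,0,0,0,0.5],[0,0,0,0,0,0]]]' >/dev/null; g
python3 - <<'E'
from h import *; import cv2
s=viewer.read_camera("side")[220:320,215:345]; t=viewer.read_camera("top")
cv2.imwrite("pics/s4.png",cv2.resize(s,None,fx=6,fy=6,interpolation=cv2.INTER_CUBIC)); cv2.imwrite("pics/t4.png",t)
print(robot.observe()["opening"])
E
```

```text
t 11.38 tip [616.4  98.1  68. ] SHIFT [-0.3 -0.1 -1. ] TURN [ -0.16   0.29 -21.66] F [-0.4  1.   0.6] M [ 0.3  -0.21 -0.05] q6 -1.727
t 11.63 tip [616.4  98.4  68. ] SHIFT [-0.3 -0.2 -1. ] TURN [ -0.18   0.29 -25.23] F [-0.3  0.2 -0. ] M [ 0.2  -0.23 -0.07] q6 -1.789
0.02928692777665317
```

View pics/s4.png

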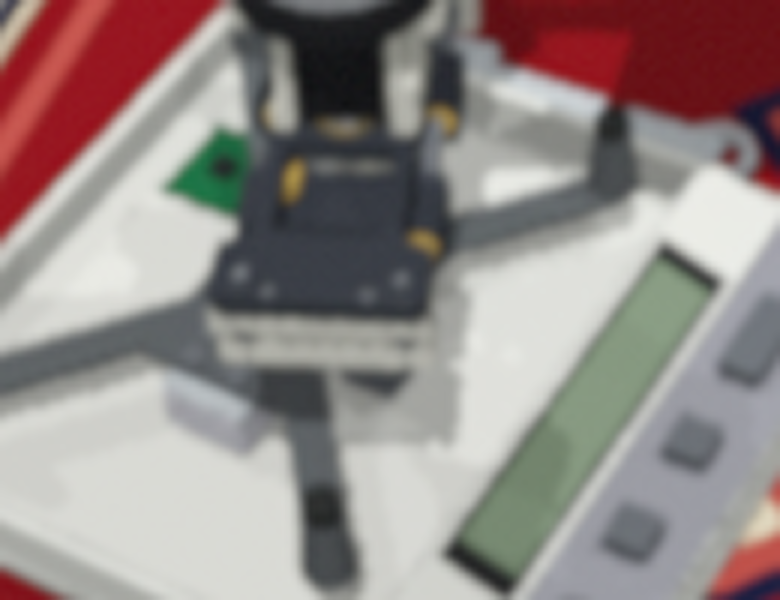

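The head is hidden by the gripper, and the opening of 29.3 mm says it is still held. Everything around it is undisturbed. One more degree brings it to 90°.

```bash
python3 -m creep '[[[0,0,0,0,0,1.2],[0,0,0,0,0,0],[0,0,0,0,0,0],[0,0,0,0,0,0]]]'; python3 - <<'E'
from h import *
go(.6153,.0974,.067,2.951); print(robot.hand_in())
E
```

```text
time: 12.07
tool_pos: [0.6156, 0.0976, 0.246]
tool_rot: [3.139, 0.005, -2.871]
contact_force: [-0.4, 1.0, 0.2]
opening: 0.029
t 12.07 tip [616.4  98.4  68. ] SHIFT [-0.3 -0.2 -1. ] TURN [ -0.19   0.29 -26.41] F [-0.4  1.   0.2] M [ 0.16 -0.15 -0.01] q6 -1.81
the job is handed in; nothing more can be done
None
```

The job is done and handed in at 12.1 s. I pressed power, units and zero in that order, then seated the thumbscrew and backed it off a quarter turn, with the gripper still holding it.

- **Keys:** Each key went to its bottom stop, with the fingertips about 52 mm above the table and 20–26 N on the tool. The print key was passed over with the tips about 20 mm above the deck or more.
- **Seating:** The screw seated after roughly 50° clockwise. The turning torque jumped from about 0.05 to a steady 0.31 N m, at which the pads slipped round the head.
- **Back-off:** I turned it anticlockwise by about 90°, counted from where the head began to follow. Torque stayed at 0.12 N m or less, below the slip level, so I don't expect any slip. I put the error at a degree or two.
- **Last checks:** The gripper opening was 29 mm on the 30 mm head, under a 15 N grip. Side forces were about 1 N.
- **Not confirmed:** The gripper hid the slot in the last picture, so the final screw angle rests on the arm's yaw and torque readings only. The last picture covered only part of the scale and showed nothing moved there. I did not check the other objects on the table again.
- **Disagreement:** The heights I measured from the cameras came out about 6 mm below the stated ones. Touching the keys agreed with the stated heights, so I used those. The gripper centred on the screw about 2 mm to the left of where the cameras put it.

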